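# Free the copper napkin ring on the bar cart

### The job

Two napkin-ring stands are on the bar cart. On the one holding the copper ring, slide the black stop collar off the free end of the bar and set it down in the silvery metal tray, then slide the copper ring off and set it down in the tray beside the collar. Do not drop them in from high up, and leave the white ring on its own bar.

Things in the scene. Friction and masses are not known exactly. Their poses are not given: they have to be found in the camera images.
- copper_collar_center (a point): centre of the black 8-sided stop collar in front of the copper ring: 40 mm across flats, 20 long, 24 mm hole, 40 g. It hangs, free to slide, on a fixed level steel bar 12 mm thick, axis 130 mm above the cart top. Own +x points along the bar from its free end to its post, z up, flats face +-y and +-z. The free end is 22 to 38 mm from the centre towards -x: 70 mm of sliding towards -x clears it.
- copper_ring_center (a point): centre of the copper 8-sided napkin ring, on the same bar 34 to 66 mm behind the collar: 46 mm across flats, 26 long, 36 mm hole, 60 g, centre 12 mm below the bar's axis. Own axes as the collar's. The bar's free end is 72 to 88 mm from the centre towards -x, its post (141 mm tall) 47 to 63 mm towards +x: 120 mm of sliding towards -x clears it.
- tray_floor (a point): the silvery metal serving tray, fixed to the cart top: centre of its inner floor, 6 mm above the cart top. Inside 180 mm along its x, 160 mm along its y; walls 5 mm thick, rim 10 mm above the floor. z is up.
- white_ring_center (a point): centre of the white ring, same size as the copper one, on the second stand, of the same make and also with a black collar: a bystander, to stay where it is.
Not all that is in view belongs to the job. Of the things like the part that bears copper_ring_center, leave any that is blue, pink or turquoise; of the rest the smaller one is meant.

How it is judged:
By the outcome, as a careful person would: the job done as asked, in the order asked, and still so for the second after the job is handed in, with the robot touching nothing.
It also fails if it takes over 61 s, if anything falls off the work surface, if the arm or the gripper's body presses on something with over 40 N, if the wrist force passes 120 N, or if a joint passes its speed limit or range.

### The arm

A 6-joint arm with a two-finger parallel gripper is mounted at the origin on the work surface. World frame = base frame: x ahead of the robot, y to its left, z up, the work surface at z = 0. Lengths are in m, angles in rad, forces in N, time in s.
With the tool pointing down it reaches from about 0.3 to 0.775 m from the base axis. Payload 14.6 kg.
Tool frame: the origin (TCP) lies at the very end of the fingers, on their centre line; the grasp point (between the pads) lies 19 mm behind it; y points along the fingers, z is the direction in which the jaws open and shut, and the axes are right-handed (so a half turn about y gives the same grasp; the last joint's range is limited). The gripper opens to 94 mm and grips with 3 to 60 N. Pads are 16 mm wide; open, the fingers measure 119 mm over their backs; the gripper's body (75 mm by 177 mm) begins 78 mm behind the grasp point.
Start: joints at [-1.343, 0.3, 1.521, -0, 1.321, -0.067], TCP at [0.16, -0.526, 0.205] pointing down, gripper open.
Joint ranges: [-3.03, 3.03], [-0.79, 2.21], [0.23, 2.52], [-1.04, 4.18], [0, 3.07], [-2.55, 2.55]. Speed limits (rad/s): [2.22, 2.22, 2.57, 3.14, 3.14, 3.14].

### API

Orientations are given as [roll, pitch, yaw] about the fixed x, y, z axes, in that order (R = Rz(yaw) Ry(pitch) Rx(roll)).
In Python, from station import get_obs, camera, hand_in, masks_of gives the robot as it stands.
- The arm moves only by the shell command python3 -m jog 'ROWS' [FORCE]. ROWS is text: rows parted by semicolons, each of 7 numbers parted by spaces: the shift along the world's x, y, z in mm, then the turn, a rotation vector about the world's x, y, z in degrees, then the closure, from 0 (fully open) to 1 (shut). A call has 1 to 10 rows; each row is the pose to reach, as a shift and turn from the pose measured when the call began; what a row does not reach only later rows make up. A row lasts 1/12 s, in which the tool goes at most 41.7 mm and 7.16 degrees, less where a joint would pass 70% of its speed; a pose out of reach is approached as far as the arm can. A call with a gripper value outside its range is refused whole. The fingers move at their own pace and stop on an object; FORCE is the grip in N (left out, the last holds). Time passes only in rows, so rows that repeat a pose let the fingers close. It gives the time, the measured TCP pose, the force and the opening at its end, in the units of the state.
- get_obs(): the state, without advancing time (a new reading comes with each control period).
- camera(name): name is "scene" or "top" or "wrist"; returns a dict with "img" (384x512x3 uint8, red, green, blue), "range_z" (384x512 float32, m along the optical axis (not along the pixel's ray), 0 where there is no reading), "fx", "fy", "cx", "cy" (pixels), "k1" (the pictures are not rectified: a ray, as slopes to the right and down, at radius r is drawn at 1 + k1 r^2 times it, then the intrinsics apply), "rvec" (rotation vector, rad) and "tvec" (3), from world to camera coordinates, as OpenCV has them. Camera axes: x right, y down, z forward; pixel columns grow to the right and rows downward; lengths in m; the calibration is good to about 2 mm. A picture is of the moment at which its call begins.
- hand_in(): hands the job in, once; it reports no verdict.
Trained networks look in the newest picture that a camera, given by its name, has taken for a name from the list of things; names that differ only in an ending like _2 or _b are one class to them, and where a whole thing is asked for, a point or a joint stands for the part that bears it (a point fixed in the world has none). Each returns a list of dicts, best first, with "conf" (0 to 1); they miss things now and then, are a little off and sometimes report something else, mostly with a low value. They report only what shows in the picture. A call takes as long as a camera call. They do not tell look-alikes from the thing itself.
- masks_of(thing, camera): "mask" (384x512 bool, what is visible of it) and "extent" ([left, top, right, bottom] in pixels, round what is visible of it).
The state is a dict: "time_s": time; "qpos": joint angles; "joint_vel": joint speeds; "tau": joint torques, N m; "ee_pos": TCP position; "eef_rot": TCP orientation; "force": force on the tool from outside, world axes, zero at the start; "moment": the same for the moment, N m; "grip_width": finger opening in m.
Only numpy, scipy, OpenCV 4.12 (cv2) and the standard library are available. Lean on these libraries where they do the work, as an engineer would, in place of code of your own. Each camera call takes 0.05 s, during which the arm holds its last target.

## Working session

There is one attempt and no reset: what is moved stays moved. The work goes in short steps, Python scripts to look and compute and a shell command to move; the robot and the scene stay as the last step left them, time stands still between calls to the robot, and variables do not carry over. Pictures are saved under pics/ and viewed, and the job is handed in when it is done.

```bash
ls; mkdir -p pics
python3 - <<'E'
from station import *
import cv2,numpy as np
for n in ["scene","top","wrist"]:
    c=camera(n); cv2.imwrite(f"pics/{n}0.png",c["img"][:,:,::-1]); np.save(f"pics/{n}0.npy",c,allow_pickle=True)
    print(n,c["fx"],c["k1"],c["rvec"],c["tvec"])
o=get_obs(); print(o)
E
```

```text
pics
scene 429.01236057737844 0.02834804389562673 [ 2.12820609  1.21287025 -0.474957  ] [-0.26755879 -0.28261465  1.50796419]
top 458.6750281024129 0.02174862408033823 [ 2.13054157 -2.15184408  0.18399365] [-0.03067056  0.54071208  1.2253838 ]
wrist 338.1239890502111 -0.10244796893208101 [-2.35856375  1.74951542  0.21695357] [-0.55076293 -0.0243143   0.39036111]
{'time_s': 0.15, 'qpos': array([-1.34263398e+00,  3.00314971e-01,  1.52144490e+00,  2.01905816e-06,
        1.32072136e+00, -6.66133099e-02]), 'joint_vel': array([ 6.50503959e-04, -1.23718954e-03, -3.12200662e-03,  3.42537933e-06,
        6.69903787e-04, -7.89302714e-04]), 'tau': array([ 4.41957509e-04, -5.31964123e+01, -3.52819490e+01,  7.07995193e-02,
        2.36368831e-02, -8.15468729e-05]), 'ee_pos': array([ 0.15973215, -0.52607572,  0.20502959]), 'eef_rot': array([-1.57168280e+00,  6.10988759e-05, -2.84681752e+00]), 'force': array([ 0.01386853,  0.50678461, -0.35852931]), 'moment': array([ 0.04500363,  0.02491513, -0.02474775]), 'grip_width': 0.09422863950961866}
```

View pics/scene0.png

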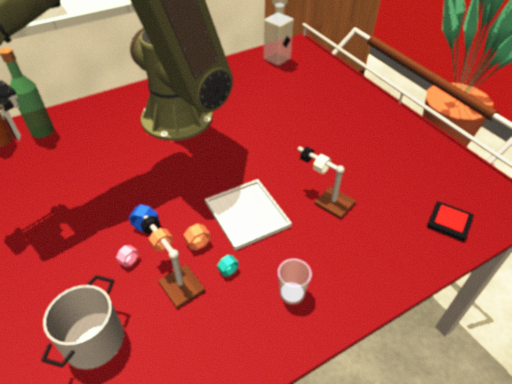

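View pics/top0.png

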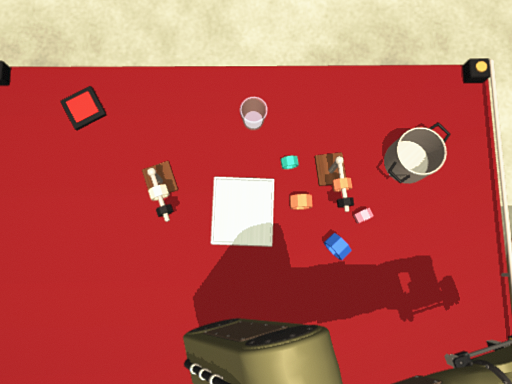

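View pics/wrist0.png

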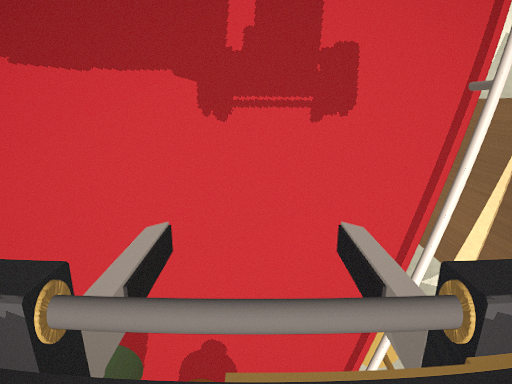

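Two coppery rings show: the one on the stand's bar (top 342,184) and a larger-looking loose one (top 301,201). The blue, pink and turquoise ones are ruled out. I'll measure and enlarge them.

```bash
cat > h.py <<'E'
import numpy as np,cv2
from station import *
def cloud(c):
    h,w=c["range_z"].shape
    u,v=np.meshgrid(np.arange(w),np.arange(h))
    K=np.array([[c["fx"],0,c["cx"]],[0,c["fy"],c["cy"]],[0,0,1.]])
    p=cv2.undistortPoints(np.stack([u,v],-1).reshape(-1,1,2).astype(float),K,np.array([c["k1"],0,0,0.,0])).reshape(h,w,2)
    z=c["range_z"]; X=np.stack([p[...,0]*z,p[...,1]*z,z],-1)
    R=cv2.Rodrigues(np.array(c["rvec"]))[0]
    W=(X-np.array(c["tvec"]))@R
    W[z<=0]=np.nan
    return W
E
python3 - <<'E'
from h import *
for n in ["top","scene"]:
    c=camera(n); W=cloud(c); np.save(f"pics/W_{n}.npy",W)
    for t in ["copper_collar_center","copper_ring_center","white_ring_center","tray_floor"]:
        try: r=masks_of(t,n)
        except Exception as e: print(t,e); continue
        for d in r:
            P=W[d["mask"]]; P=P[~np.isnan(P[:,0])]
            print(n,t,round(d["conf"],2),d["extent"],d["mask"].sum(),np.round(np.median(P,0),3),np.round(np.percentile(P,3,axis=0),3),np.round(np.percentile(P,97,axis=0),3))
    x0,y0=(270,130) if n=="top" else (110,190)
    cr=c["img"][y0:y0+110,x0:x0+150]
    cv2.imwrite(f"pics/crop_{n}.png",cv2.resize(cr,None,fx=5,fy=5,interpolation=cv2.INTER_CUBIC)[:,:,::-1])
E
```

```text
top copper_ring_center 0.79 [320.3, 234.8, 349.9, 257.8] 403 [ 0.407 -0.269  0.061] [ 0.383 -0.299  0.005] [ 0.437 -0.243  0.07 ]
top copper_ring_center 0.75 [352.1, 208.6, 369.6, 220.4] 119 [ 0.492 -0.341  0.044] [ 0.479 -0.364  0.023] [ 0.504 -0.327  0.051]
top copper_ring_center 0.71 [333.4, 182.1, 352.8, 189.6] 209 [ 0.563 -0.271  0.137] [ 0.551 -0.296  0.103] [ 0.577 -0.252  0.145]
top copper_ring_center 0.54 [282.9, 154.9, 298.9, 170.3] 183 [ 0.645 -0.148  0.041] [ 0.635 -0.169  0.003] [ 0.66  -0.127  0.051]
top copper_ring_center 0.53 [291.0, 197.4, 310.1, 207.6] 311 [ 0.531 -0.174  0.055] [ 0.517 -0.203  0.007] [ 0.55  -0.148  0.063]
top white_ring_center 0.57 [146.0, 185.7, 170.1, 200.4] 261 [0.547 0.201 0.136] [0.531 0.181 0.002] [0.572 0.242 0.145]
top tray_floor 0.74 [210.4, 177.8, 273.9, 243.9] 4052 [ 0.511 -0.013  0.007] [ 0.423 -0.094  0.002] [0.602 0.066 0.019]
scene copper_collar_center 0.5 [141.1, 215.6, 159.7, 237.2] 259 [ 0.524 -0.282  0.133] [ 0.423 -0.298  0.005] [ 0.532 -0.26   0.144]
scene copper_ring_center 0.92 [129.4, 206.7, 157.2, 229.0] 330 [ 0.409 -0.28   0.058] [ 0.388 -0.303  0.008] [ 0.428 -0.243  0.066]
scene copper_ring_center 0.83 [148.4, 229.2, 173.7, 252.1] 329 [ 0.57  -0.277  0.131] [ 0.551 -0.296  0.096] [ 0.581 -0.25   0.141]
scene copper_ring_center 0.83 [214.5, 254.2, 238.6, 276.6] 304 [ 0.654 -0.149  0.036] [ 0.639 -0.171  0.002] [ 0.665 -0.127  0.046]
scene copper_ring_center 0.8 [184.7, 225.8, 210.7, 249.7] 466 [ 0.54  -0.178  0.042] [ 0.52  -0.205  0.002] [ 0.553 -0.152  0.059]
scene white_ring_center 0.48 [311.6, 156.1, 329.6, 172.5] 229 [0.555 0.194 0.128] [0.52  0.178 0.073] [0.568 0.236 0.14 ]
scene tray_floor 0.79 [207.9, 178.1, 289.9, 248.4] 3543 [ 0.518 -0.017  0.005] [ 0.421 -0.098 -0.   ] [0.608 0.068 0.015]
```

View pics/crop_top.png

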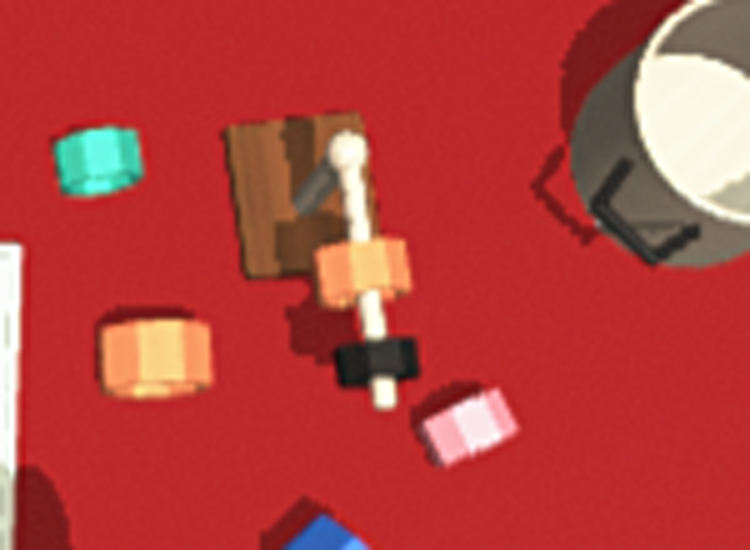

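View pics/crop_scene.png

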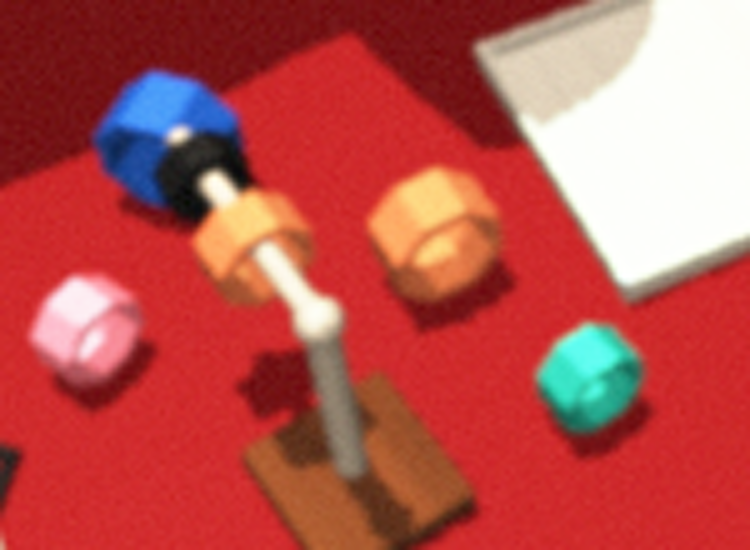

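The crops confirm it: the coppery ring on the bar is about 46 mm wide and is the smaller one. The loose coppery one is about 59 mm. Next I'll fit the bar and tray.

```bash
cat > fit.py <<'E'
from h import *
import sys
def run(c,name,box=(0.44,0.70,-0.36,-0.2)):
    W=cloud(c); img=c["img"].astype(int)
    m=(W[...,0]>box[0])&(W[...,0]<box[1])&(W[...,1]>box[2])&(W[...,1]<box[3])&(W[...,2]>0.1)&(W[...,2]<0.16)
    mx=img.max(-1); sat=(mx-img.min(-1))/np.maximum(mx,1)
    blk=m&(mx<70); cop=m&(sat>.35)&(img[...,0]>120)&(img[...,1]>70)
    wht=m&(sat<.3)&(mx>130)
    for k,q in [("blk",blk),("cop",cop),("wht",wht)]:
        P=W[q]
        if len(P)<3: print(name,k,len(P));continue
        print(name,k,len(P),"med",np.round(np.median(P,0)*1000,0),"lo",np.round(np.percentile(P,4,axis=0)*1000,0),"hi",np.round(np.percentile(P,96,axis=0)*1000,0))
    P=W[wht]; mu=P.mean(0); u,s,vt=np.linalg.svd(P[:,:2]-mu[:2],full_matrices=False); d=vt[0]*np.sign(vt[0][0])
    print("bar",mu.round(4),"dir",d.round(3),"deg",np.degrees(np.arctan2(d[1],d[0])).round(2))
    n=np.array([-d[1],d[0]])
    for k,q in [("blk",blk),("cop",cop),("wht",wht)]:
        P=W[q][:,:2]
        if len(P)<3: continue
        a=(P-mu[:2])@d; b=(P-mu[:2])@n
        A=np.percentile(a,[3,97]); B=np.percentile(b,[3,97])
        print(k,"along",(A*1000).round(1),"across",(B*1000).round(1),"mid", (mu[:2]+d*A.mean()+n*B.mean()).round(4))
    return W
if __name__=="__main__":
    for n in ["top","scene"]:
        c=camera(n); W=run(c,n)
        # tray
        img=c["img"].astype(int); mx=img.max(-1); sat=(mx-img.min(-1))/np.maximum(mx,1)
        m=(abs(W[...,0]-.51)<.13)&(abs(W[...,1]+.014)<.12)&(W[...,2]<.03)&(sat<.35)
        P=W[m][:,:2].astype(np.float32)*1000; print("tray",cv2.minAreaRect(P),np.median(W[m][:,2]))
E
python3 fit.py
```

```text
top blk 116 med [ 514. -276.  142.] lo [ 506. -296.  124.] hi [ 523. -260.  147.]
top cop 217 med [ 563. -271.  138.] lo [ 550. -294.  106.] hi [ 579. -253.  145.]
top wht 165 med [ 592. -272.  137.] lo [ 497. -282.  132.] hi [ 631. -261.  142.]
bar [ 0.577  -0.272   0.1368] dir [0.994 0.113] deg 6.48
blk along [-70.6 -53.9] across [-17.8  18.9] mid [ 0.5152 -0.2784]
cop along [-26.   22.9] across [-21.7  21.5] mid [ 0.5755 -0.2723]
wht along [-81.2  54.7] across [-6.4  6. ] mid [ 0.5639 -0.2737]
tray ((526.9017944335938, -24.7061767578125), (196.04644775390625, 223.9759521484375), 87.16888427734375) 0.007259292521085408
scene blk 174 med [ 525. -284.  136.] lo [ 512. -298.  112.] hi [ 531. -262.  144.]
scene cop 310 med [ 571. -277.  131.] lo [ 554. -296.  102.] hi [ 629. -253.  141.]
scene wht 204 med [ 609. -271.  134.] lo [ 503. -282.  107.] hi [ 638. -262.  139.]
bar [ 0.5947 -0.2717  0.1313] dir [0.996 0.093] deg 5.35
blk along [-83.1 -65.6] across [-19.8  17.3] mid [ 0.5208 -0.2799]
cop along [-42.3  37.2] across [-22.2  21.2] mid [ 0.5922 -0.2725]
wht along [-95.1  43.6] across [-6.   8.7] mid [ 0.5689 -0.2728]
tray ((510.16644287109375, -21.1722412109375), (212.17958068847656, 221.52346801757812), 88.67953491210938) 0.004659645716808452
```

```bash
python3 -m jog '40 28 10 0 0 -2 0;80 55 10 0 0 -4 0;120 83 10 0 0 -6 0;160 110 10 0 0 -8 0;200 138 10 0 0 -10 0;240 166 10 0 0 -11 0;280 194 10 0 0 -11 0;320 221 10 0 0 -11 0;357 247 10 0 0 -11 0;357 247 10 0 0 -11 0' 15
python3 - <<'E'
from h import *
c=camera("wrist"); cv2.imwrite("pics/w1.png",c["img"][:,:,::-1])
E
python3 fit.py; python3 -c "
from station import *
o=get_obs();print(o['time_s'],o['ee_pos'],o['eef_rot'])"
```

```text
time_s: 1.58
ee_pos: [0.5033, -0.2881, 0.2156]
eef_rot: [-1.571, 0.0, -3.039]
force: [0.1, -0.9, -0.3]
grip_width: 0.0936
top blk 0
top cop 29 med [ 576. -282.  141.] lo [ 569. -295.  130.] hi [ 621. -269.  144.]
top wht 102 med [ 612. -269.  137.] lo [ 582. -276.  132.] hi [ 632. -261.  143.]
bar [ 0.6099 -0.2685  0.1373] dir [0.992 0.129] deg 7.42
cop along [-43.   14.3] across [-21.5   4.5] mid [ 0.5967 -0.2789]
wht along [-29.1  23.2] across [-6.8  6.5] mid [ 0.607  -0.2691]
tray ((525.6246337890625, -24.71636199951172), (195.6248016357422, 221.27203369140625), 87.43258666992188) 0.007295667073830367
scene blk 176 med [ 525. -284.  135.] lo [ 513. -298.  111.] hi [ 530. -262.  144.]
scene cop 324 med [ 572. -276.  132.] lo [ 555. -296.  102.] hi [ 606. -253.  141.]
scene wht 181 med [ 624. -271.  134.] lo [ 500. -282.  105.] hi [ 638. -262.  140.]
bar [ 0.6021 -0.2711  0.1311] dir [0.994 0.105] deg 6.04
blk along [-90.  -73.2] across [-18.4  17.9] mid [ 0.521  -0.2799]
cop along [-48.4  10.8] across [-21.5  21.8] mid [ 0.5833 -0.2729]
wht along [-104.6   36.1] across [-6.1  6.8] mid [ 0.5679 -0.2744]
tray ((512.7180786132812, -20.218414306640625), (207.08038330078125, 223.3050994873047), 86.9887466430664) 0.004772304808558905
1.7333 [ 0.50327096 -0.28788758  0.21495461] [-1.57125606e+00 -4.70655758e-04 -3.03501967e+00]
```

View pics/w1.png

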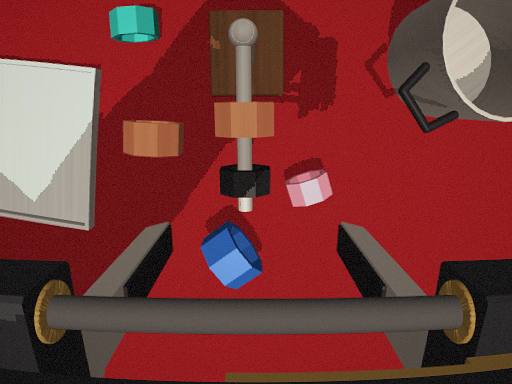

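The wrist view shows the bar upright at column 245, the collar at (245,181) and the ring at (244,119). The jaws are aligned with the bar. I'll refine the positions with this camera.

Run:
```python
from h import *
import fit
c=camera("wrist"); W=fit.run(c,"wrist")
img=c["img"].astype(int); mx=img.max(-1); sat=(mx-img.min(-1))/np.maximum(mx,1)
print(W[181,245],W[119,244],W[200,245],W[208,245],W[75,244],W[150,245], W[250,230])
o=get_obs();print(o['ee_pos'],o['eef_rot'])
```

```text
wrist blk 1385 med [ 521. -279.  141.] lo [ 510. -297.  116.] hi [ 530. -261.  145.]
wrist cop 2087 med [ 567. -275.  140.] lo [ 554. -295.  128.] hi [ 579. -254.  142.]
wrist wht 1767 med [ 597. -272.  136.] lo [ 499. -283.  133.] hi [ 635. -263.  141.]
bar [ 0.5845 -0.2726  0.1362] dir [0.994 0.108] deg 6.22
blk along [-75.1 -56.4] across [-18.2  18.7] mid [ 0.5191 -0.2794]
cop along [-30.1  -5.9] across [-21.8  21.4] mid [ 0.5666 -0.2747]
wht along [-86.7  50.9] across [-5.5  6. ] mid [ 0.5666 -0.2743]
[ 0.52144968 -0.27979818  0.14394898] [ 0.56707548 -0.27439657  0.14090169] [ 0.50453169 -0.28127379  0.13611164] [ 0.49790607 -0.28192664  0.1358778 ] [ 0.5986296  -0.27107402  0.13617801] [ 0.54366073 -0.27732038  0.13455515] [ 0.42889833 -0.27092941  0.06375916]
[ 0.50206642 -0.28909752  0.21507796] [-1.57107025e+00 -6.16697037e-04 -3.03688504e+00]
```

```bash
python3 -m jog '17 9 0 0 0 0 0;17 9 -20 0 0 0 0;17 9 -55 0 0 0 0;17 9 -80 0 0 0 0;17 9 -80 0 0 0 0;17 9 -80 0 0 0 0'
python3 - <<'E'
from h import *
c=camera("wrist"); cv2.imwrite("pics/w2.png",c["img"][:,:,::-1])
o=get_obs();print(o['time_s'],o['ee_pos'],o['eef_rot'],o['force'])
E
```

```text
time_s: 2.28
ee_pos: [0.5181, -0.2809, 0.1351]
eef_rot: [-1.572, -0.002, -3.038]
force: [-0.9, 0.2, 1.6]
grip_width: 0.0942
2.3333 [ 0.51891119 -0.28118418  0.13664675] [-1.57023037e+00  4.35122635e-04 -3.03816039e+00] [ 0.12208143 -0.54508108  0.81955393]
```

View pics/w2.png

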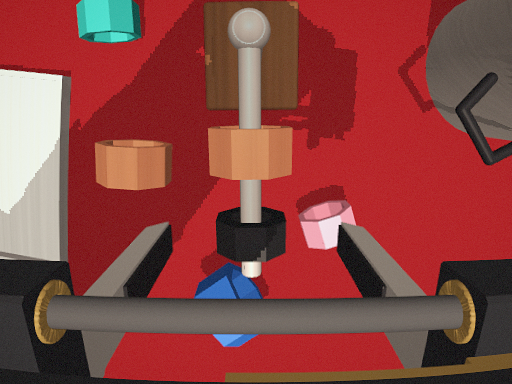

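The collar at (251,235) sits between the fingers. I'll go down 24 mm and close.

```bash
python3 -m jog '1 1 -15 0 0 0 0;1 1 -24 0 0 0 0;1 1 -24 0 0 0 0.3;1 1 -24 0 0 0 0.8;1 1 -24 0 0 0 0.8;1 1 -24 0 0 0 0.8;1 1 -24 0 0 0 0.8;1 1 -24 0 0 0 0.8' 12
python3 - <<'E'
from h import *
c=camera("wrist"); cv2.imwrite("pics/w3.png",c["img"][:,:,::-1])
o=get_obs();print(o['time_s'],o['ee_pos'],o['eef_rot'],o['force'],o['grip_width'])
E
```

```text
time_s: 3.0
ee_pos: [0.52, -0.2802, 0.1131]
eef_rot: [-1.57, 0.001, -3.038]
force: [1.6, 0.1, 0.9]
grip_width: 0.0576
3.05 [ 0.51997524 -0.28020429  0.11291313] [-1.57002586e+00  6.57812605e-04 -3.03812321e+00] [-0.42504581 -0.53330076  0.02912023] 0.05288993838321257
```

View pics/w3.png

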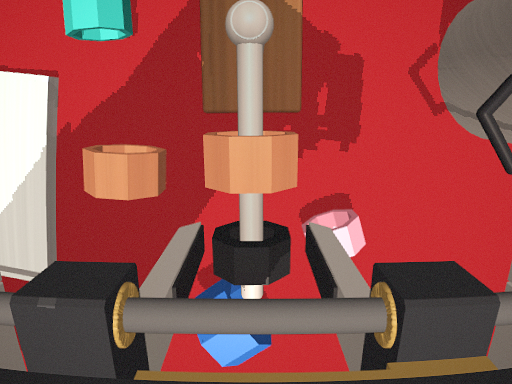

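```bash
python3 -m jog '0 0 0 0 0 0 0.9;0 0 0 0 0 0 0.9;0 0 0 0 0 0 0.9;0 0 0 0 0 0 0.9' 12; python3 -m jog '0 0 3 0 0 0 0.9;0 0 6 0 0 0 0.9;0 0 6 0 0 0 0.9'
python3 - <<'E'
from h import *
c=camera("wrist"); cv2.imwrite("pics/w4.png",c["img"][:,:,::-1])
o=get_obs();print(o['time_s'],o['ee_pos'],o['eef_rot'],o['force'],o['grip_width'])
E
```

```text
time_s: 3.38
ee_pos: [0.52, -0.2802, 0.113]
eef_rot: [-1.57, 0.001, -3.038]
force: [0.2, 0.2, 0.9]
grip_width: 0.0399
time_s: 3.63
ee_pos: [0.5203, -0.2804, 0.1198]
eef_rot: [-1.569, 0.002, -3.038]
force: [1.2, -0.3, 0.2]
grip_width: 0.0401
3.6833 [ 0.52018392 -0.2803021   0.11943364] [-1.56954269e+00  1.29284692e-03 -3.03809275e+00] [ 0.14697814 -0.03794063 -0.60551409] 0.039751986058516355
```

View pics/w4.png

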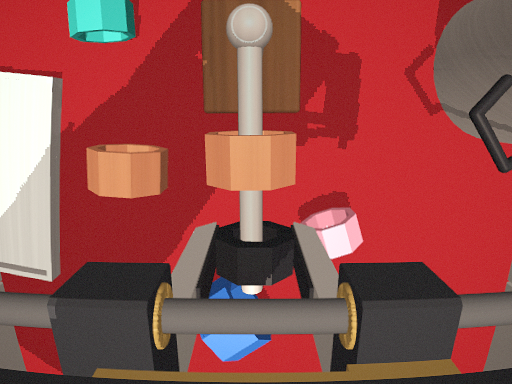

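The collar is held at 40 mm, lifted and centred on the bar. Now I'll slide it off.

```bash
python3 -m jog '-10 -1 0 0 0 0 0.9;-25 -3 0 0 0 0 0.9;-40 -4 0 0 0 0 0.9;-55 -6 0 0 0 0 0.9;-70 -8 0 0 0 0 0.9;-80 -9 0 0 0 0 0.9;-80 -9 0 0 0 0 0.9;-80 -9 0 0 0 0 0.9'
python3 - <<'E'
from h import *
c=camera("wrist"); cv2.imwrite("pics/w5.png",c["img"][:,:,::-1])
o=get_obs();print(o['time_s'],o['ee_pos'],o['eef_rot'],o['force'],o['grip_width'])
E
```

```text
time_s: 4.35
ee_pos: [0.4404, -0.2895, 0.1197]
eef_rot: [-1.569, 0.002, -3.039]
force: [-0.3, -0.0, -1.0]
grip_width: 0.0402
4.4 [ 0.44069817 -0.28940258  0.11963694] [-1.56919735e+00  1.76199507e-03 -3.03822251e+00] [ 0.76002078 -0.33410167 -0.56061652] 0.0399847709587665
```

View pics/w5.png

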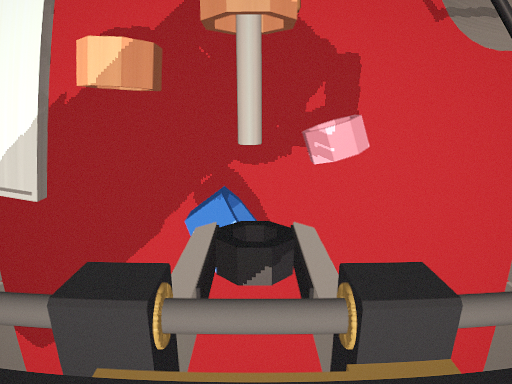

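The collar is off the bar and the bar end stands clear at (250,140). I'll carry it over the tray.

```bash
python3 -m jog '0 25 5 0 0 0 0.9;0 60 10 0 0 0 0.9;5 95 10 0 0 0 0.9;20 130 10 0 0 0 0.9;40 165 10 0 0 0 0.9;65 200 10 0 0 0 0.9;90 235 10 0 0 0 0.9;110 262 10 0 0 0 0.9;115 275 10 0 0 0 0.9;115 275 10 0 0 0 0.9'
python3 - <<'E'
from h import *
c=camera("wrist"); cv2.imwrite("pics/w6.png",c["img"][:,:,::-1])
W=cloud(c); np.save("pics/W6.npy",W)
o=get_obs();print(o['time_s'],o['ee_pos'],o['eef_rot'],o['force'],o['grip_width'])
c=camera("scene"); cv2.imwrite("pics/s6.png",c["img"][:,:,::-1])
r=masks_of("tray_floor","scene")[0]; W=cloud(c); P=W[r["mask"]&(W[...,2]<.03)]; 
print(cv2.minAreaRect((P[:,:2]*1000).astype(np.float32)))
E
```

```text
time_s: 5.23
ee_pos: [0.5568, -0.0113, 0.1291]
eef_rot: [-1.57, 0.002, -3.034]
force: [-0.2, -0.3, -1.3]
grip_width: 0.0397
5.2833 [ 0.55600169 -0.01308366  0.12910328] [-1.56932029e+00  1.02531761e-03 -3.03552466e+00] [-0.69218127 -0.21909567 -1.12041425] 0.039838459167154526
((514.7846069335938, -14.216812133789062), (172.35647583007812, 192.56903076171875), 87.53564453125)
```

View pics/w6.png

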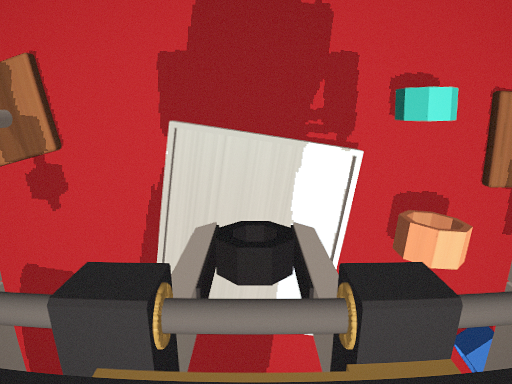

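View pics/s6.png

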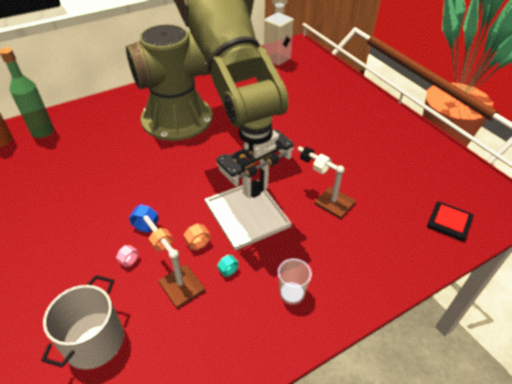

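```bash
python3 -m jog '0 0 -25 0 0 0 0.9;0 0 -60 0 0 0 0.9;0 0 -85 0 0 0 0.9;0 0 -100 0 0 0 0.9;0 0 -108 0 0 0 0.9;0 0 -110 0 0 0 0.9;0 0 -110 0 0 0 0.9'; python3 -m jog '0 0 -2 0 0 0 0.9;0 0 -2 0 0 0 0.9'
```

```text
time_s: 5.97
ee_pos: [0.5554, -0.0157, 0.0198]
eef_rot: [-1.569, 0.001, -3.039]
force: [0.1, 0.7, 0.2]
grip_width: 0.0401
time_s: 6.13
ee_pos: [0.556, -0.016, 0.0188]
eef_rot: [-1.569, 0.003, -3.04]
force: [-0.1, 0.1, -0.8]
grip_width: 0.0396
```

```bash
python3 -m jog '0 0 -2 0 0 0 0.9;0 0 -2 0 0 0 0.9';python3 -m jog '0 0 -2 0 0 0 0.9;0 0 -2 0 0 0 0.9'
```

```text
time_s: 6.3
ee_pos: [0.5562, -0.0161, 0.0172]
eef_rot: [-1.568, 0.004, -3.04]
force: [-0.9, 0.1, -0.6]
grip_width: 0.0401
time_s: 6.47
ee_pos: [0.5562, -0.0161, 0.0152]
eef_rot: [-1.568, 0.004, -3.04]
force: [-0.7, 0.9, -0.9]
grip_width: 0.04
```

```bash
python3 -m jog '0 0 -2 0 0 0 0.9;0 0 -2 0 0 0 0.9';python3 - <<'E'
from h import *
c=camera("wrist"); cv2.imwrite("pics/w7.png",c["img"][:,:,::-1])
W=cloud(c);print(W[245,255],W[232,255])
o=get_obs();print(o['time_s'],o['ee_pos'],o['force'],o['grip_width'])
E
```

```text
time_s: 6.63
ee_pos: [0.5569, -0.0162, 0.014]
eef_rot: [-1.568, 0.006, -3.04]
force: [-1.3, -0.6, 6.4]
grip_width: 0.0398
[ 0.56476481 -0.01650113  0.04116837] [ 0.56137957 -0.01698596  0.01363415]
6.6833 [ 0.55691097 -0.01616144  0.01403721] [-0.41467226  0.2081966   7.45013714] 0.03961265479472357
```

View pics/w7.png

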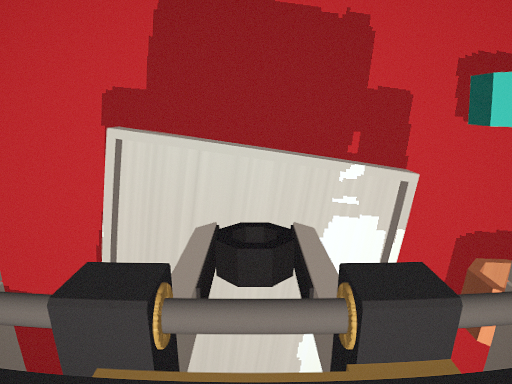

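The collar is on the tray floor with 7 N of contact. I'll release and rise.

```bash
python3 -m jog '0 0 0 0 0 0 0.7;0 0 0 0 0 0 0.4;0 0 0 0 0 0 0.25;0 0 0 0 0 0 0.25;0 0 0 0 0 0 0.25;0 0 10 0 0 0 0.25;0 0 30 0 0 0 0.2;0 0 60 0 0 0 0;0 0 100 0 0 0 0;0 0 140 0 0 0 0'
python3 - <<'E'
from h import *
c=camera("wrist"); cv2.imwrite("pics/w8.png",c["img"][:,:,::-1])
o=get_obs();print(o['time_s'],o['ee_pos'],o['eef_rot'],o['force'],o['grip_width'])
E
```

```text
time_s: 7.52
ee_pos: [0.5563, -0.0161, 0.156]
eef_rot: [-1.568, 0.005, -3.04]
force: [0.9, -0.0, -0.2]
grip_width: 0.0914
7.5667 [ 0.55940092 -0.01632551  0.1646715 ] [-1.56604635  0.01631385 -3.0394417 ] [ 1.46222879 -0.58810097  8.03829848] 0.09295229665776271
```

View pics/w8.png

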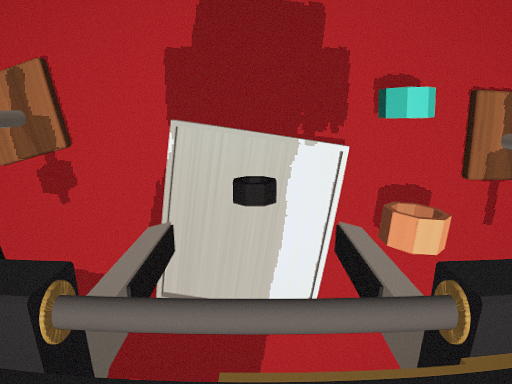

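The collar rests flat in the tray at (255,190). Next is the ring.

```bash
python3 -m jog '0 -15 25 0 0 0 0;2 -50 50 0 0 0 0;4 -90 50 0 0 0 0;6 -130 50 0 0 0 0;8 -170 50 0 0 0 0;10 -210 50 0 0 0 0;10 -240 50 0 0 0 0;10 -258 50 0 0 0 0;10 -258 50 0 0 0 0;10 -258 50 0 0 0 0'
python3 - <<'E'
from h import *
import fit
c=camera("wrist"); cv2.imwrite("pics/w9.png",c["img"][:,:,::-1]); fit.run(c,"wrist")
o=get_obs();print(o['time_s'],o['ee_pos'],o['eef_rot'],o['force'],o['grip_width'])
E
```

```text
time_s: 8.4
ee_pos: [0.5692, -0.2747, 0.2147]
eef_rot: [-1.566, 0.016, -3.041]
force: [0.8, 0.1, -0.3]
grip_width: 0.0937
wrist blk 0
wrist cop 2062 med [ 569. -275.  138.] lo [ 555. -295.  104.] hi [ 580. -254.  142.]
wrist wht 2089 med [ 590. -274.  135.] lo [ 501. -284.  133.] hi [ 635. -262.  140.]
bar [ 0.5762 -0.2734  0.1358] dir [0.994 0.11 ] deg 6.31
cop along [-21.6   3.3] across [-21.8  21.3] mid [ 0.5671 -0.2747]
wht along [-76.8  60.3] across [-5.9  6.1] mid [ 0.568  -0.2742]
8.45 [ 0.56937795 -0.2737884   0.21489437] [-1.56620207  0.01649024 -3.0395457 ] [-0.51766586 -0.2173738  -0.5741623 ] 0.09384003951777568
```

View pics/w9.png

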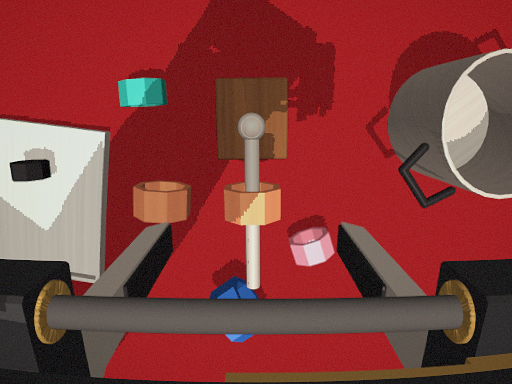

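Ring unmoved at (0.567,-0.275). I'll descend, with a small tilt correction.

```bash
python3 -m jog '-2 -1 -20 0.15 0.95 0 0;-2 -1 -50 0.15 0.95 0 0;-2 -1 -80 0.15 0.95 0 0;-2 -1 -100 0.15 0.95 0 0;-2 -1 -110 0.15 0.95 0 0.1;-2 -1 -110 0.15 0.95 0 0.4;-2 -1 -110 0.15 0.95 0 0.9;-2 -1 -110 0.15 0.95 0 0.9;-2 -1 -110 0.15 0.95 0 0.9;-2 -1 -110 0.15 0.95 0 0.9' 12;python3 -m jog '0 0 0 0 0 0 0.9;0 0 0 0 0 0 0.9;0 0 0 0 0 0 0.9;0 0 0 0 0 0 0.9' 12
python3 - <<'E'
from h import *
c=camera("wrist"); cv2.imwrite("pics/w10.png",c["img"][:,:,::-1])
E
```

```text
time_s: 9.28
ee_pos: [0.5678, -0.2749, 0.1061]
eef_rot: [-1.569, 0.002, -3.04]
force: [-0.9, -0.2, -0.2]
grip_width: 0.0574
time_s: 9.62
ee_pos: [0.568, -0.2751, 0.1068]
eef_rot: [-1.569, 0.003, -3.04]
force: [-0.7, 0.7, 6.1]
grip_width: 0.0458
```

View pics/w10.png

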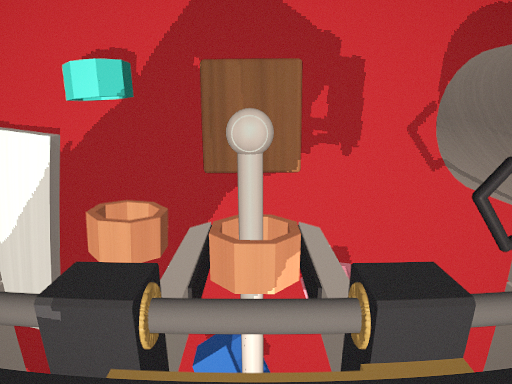

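```bash
python3 -m jog '0 0 4 0 0 0 0.9;0 0 8 0 0 0 0.9;0 0 11 0 0 0 0.9;0 0 11 0 0 0 0.9;0 0 11 0 0 0 0.9'
python3 - <<'E'
from h import *
c=camera("scene"); cv2.imwrite("pics/s11.png",cv2.resize(c["img"][150:310,90:300],None,fx=3.5,fy=3.5,interpolation=cv2.INTER_CUBIC)[:,:,::-1])
o=get_obs();print(o['time_s'],o['ee_pos'],o['eef_rot'],o['force'],o['grip_width'])
E
```

```text
time_s: 10.08
ee_pos: [0.5681, -0.2751, 0.1179]
eef_rot: [-1.569, 0.003, -3.04]
force: [0.6, 0.3, 0.1]
grip_width: 0.0454
10.1333 [ 0.56798273 -0.27506165  0.11766214] [-1.56898603e+00  2.44277172e-03 -3.03953630e+00] [ 0.01315237 -0.26711724 -0.58708377] 0.0458878197166223
```

View pics/s11.png

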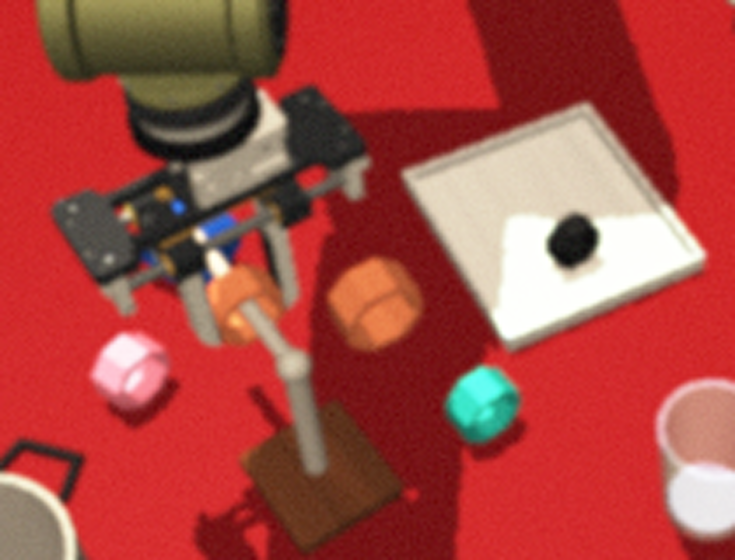

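The ring is raised clear of the bar with no force on the wrist. The collar sits in the tray at (573,240) in this crop. I'll slide the ring 120 mm or more towards −x.

```bash
python3 -m jog '-10 -1 0 0 0 0 0.9;-25 -3 0 0 0 0 0.9;-42 -5 0 0 0 0 0.9;-60 -7 0 0 0 0 0.9;-78 -8 0 0 0 0 0.9;-96 -10 0 0 0 0 0.9;-114 -12 0 0 0 0 0.9;-128 -14 0 0 0 0 0.9;-128 -14 0 0 0 0 0.9;-128 -14 0 0 0 0 0.9'
python3 - <<'E'
from h import *
c=camera("wrist"); cv2.imwrite("pics/w12.png",c["img"][:,:,::-1])
o=get_obs();print(o['time_s'],o['ee_pos'],o['eef_rot'],o['force'],o['grip_width'])
E
```

```text
time_s: 10.97
ee_pos: [0.44, -0.2892, 0.1179]
eef_rot: [-1.569, 0.003, -3.04]
force: [0.6, 0.3, -1.2]
grip_width: 0.0459
11.0167 [ 0.44047579 -0.28916034  0.11779499] [-1.56870814e+00  2.84050376e-03 -3.03979723e+00] [ 0.8165036   0.18607158 -0.75991532] 0.04553943795210427
```

View pics/w12.png

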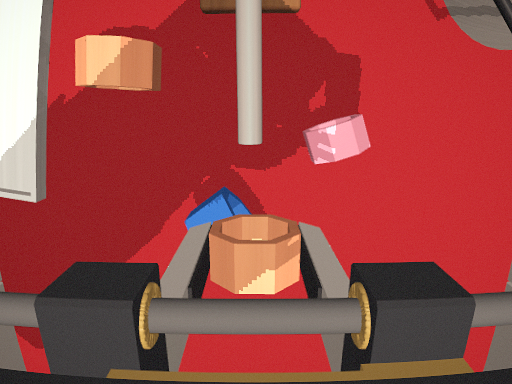

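The ring is off the bar. I'll carry it to the tray.

```bash
python3 -m jog '0 25 5 0 0 0 0.9;2 60 10 0 0 0 0.9;5 95 10 0 0 0 0.9;10 130 10 0 0 0 0.9;18 165 10 0 0 0 0.9;26 200 10 0 0 0 0.9;34 235 10 0 0 0 0.9;40 262 10 0 0 0 0.9;40 275 10 0 0 0 0.9;40 275 10 0 0 0 0.9'; python3 -m jog '0 0 -20 0 0 0 0.9;0 0 -50 0 0 0 0.9;0 0 -75 0 0 0 0.9;0 0 -90 0 0 0 0.9;0 0 -97 0 0 0 0.9;0 0 -100 0 0 0 0.9;0 0 -101 0 0 0 0.9;0 0 -101 0 0 0 0.9'
python3 - <<'E'
from h import *
c=camera("wrist"); cv2.imwrite("pics/w13.png",c["img"][:,:,::-1])
o=get_obs();print(o['time_s'],o['ee_pos'],o['eef_rot'],o['force'],o['grip_width'])
E
```

```text
time_s: 11.85
ee_pos: [0.4811, -0.0113, 0.1277]
eef_rot: [-1.569, 0.003, -3.036]
force: [0.1, 0.1, -0.8]
grip_width: 0.0461
time_s: 12.52
ee_pos: [0.4817, -0.0115, 0.0274]
eef_rot: [-1.569, 0.004, -3.036]
force: [0.3, 0.9, 0.1]
grip_width: 0.046
12.5667 [ 0.48176885 -0.01145677  0.02758278] [-1.5687807   0.00428865 -3.036279  ] [-0.2099552  -0.03250364 -0.47537647] 0.04613090930014552
```

View pics/w13.png

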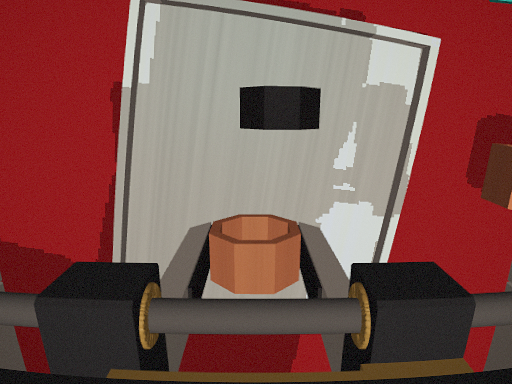

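The ring is over the tray, clear of the collar at (280,107). Now lowering in small steps.

```bash
python3 -m jog '0 0 -4 0 0 0 0.9;0 0 -6 0 0 0 0.9;0 0 -7 0 0 0 0.9'; python3 -m jog '0 0 -2 0 0 0 0.9;0 0 -2 0 0 0 0.9'
```

```text
time_s: 12.82
ee_pos: [0.4819, -0.0115, 0.0206]
eef_rot: [-1.569, 0.005, -3.036]
force: [-0.1, -0.3, -0.3]
grip_width: 0.0455
time_s: 12.98
ee_pos: [0.4817, -0.0115, 0.0183]
eef_rot: [-1.569, 0.004, -3.036]
force: [-1.1, 0.1, -0.5]
grip_width: 0.0455
```

```bash
python3 -m jog '0 0 -1 0 0 0 0.9;0 0 -1 0 0 0 0.9'
```

```text
time_s: 13.15
ee_pos: [0.482, -0.0115, 0.0176]
eef_rot: [-1.569, 0.005, -3.036]
force: [0.9, 0.4, 2.5]
grip_width: 0.0459
```

Contact (2.5 N). I'll release, rise and look.

```bash
python3 -m jog '0 0 0 0 0 0 0.7;0 0 0 0 0 0 0.4;0 0 0 0 0 0 0.25;0 0 0 0 0 0 0.25;0 0 0 0 0 0 0.25;0 0 10 0 0 0 0.25;0 0 30 0 0 0 0.25;0 0 60 0 0 0 0.25;0 0 100 0 0 0 0.25;0 0 140 0 0 0 0.25'; python3 -m jog '-10 -20 20 0 0 0 0;-20 -50 20 0 0 0 0;-40 -90 20 0 0 0 0;-60 -130 20 0 0 0 0;-60 -130 20 0 0 0 0;-60 -130 20 0 0 0 0';python3 - <<'E'
from h import *
c=camera("wrist"); cv2.imwrite("pics/w14.png",c["img"][:,:,::-1])
c=camera("top"); cv2.imwrite("pics/t14.png",cv2.resize(c["img"][100:290,120:400],None,fx=2.8,fy=2.8,interpolation=cv2.INTER_CUBIC)[:,:,::-1])
c=camera("scene"); W=cloud(c);cv2.imwrite("pics/s14.png",cv2.resize(c["img"][130:320,120:380],None,fx=3,fy=3,interpolation=cv2.INTER_CUBIC)[:,:,::-1])
for r in masks_of("copper_ring_center","scene")+masks_of("copper_collar_center","scene")+masks_of("white_ring_center","scene"):
    P=W[r["mask"]]; print(round(r["conf"],2),r["extent"],np.nanmedian(P,0).round(3),np.nanpercentile(P,97,axis=0).round(3))
o=get_obs();print(o['time_s'],o['ee_pos'],o['force'],o['grip_width'])
E
```

```text
time_s: 13.98
ee_pos: [0.4813, -0.0114, 0.1597]
eef_rot: [-1.569, 0.004, -3.036]
force: [-0.1, -0.0, 0.6]
grip_width: 0.0703
time_s: 14.48
ee_pos: [0.4205, -0.143, 0.1805]
eef_rot: [-1.568, 0.005, -3.04]
force: [-0.2, -0.1, -0.6]
grip_width: 0.0938
0.89 [215.9, 253.0, 242.4, 278.2] [ 0.654 -0.15   0.034] [ 0.666 -0.127  0.046]
0.82 [182.3, 223.4, 210.1, 250.2] [ 0.54  -0.177  0.043] [ 0.553 -0.151  0.058]
0.63 [129.3, 204.9, 161.1, 230.4] [ 0.412 -0.276  0.046] [ 0.439 -0.242  0.066]
0.53 [232.2, 190.2, 250.0, 212.7] [ 0.483 -0.016  0.034] [0.495 0.006 0.052]
0.75 [245.5, 209.1, 260.8, 228.5] [ 0.56  -0.018  0.033] [0.567 0.004 0.046]
0.61 [311.8, 154.6, 323.9, 174.6] [0.555 0.19  0.126] [0.568 0.216 0.141]
14.7833 [ 0.42177306 -0.14045273  0.1796904 ] [0.09691811 0.58954077 0.36933732] 0.09431118209164109
```

View pics/s14.png

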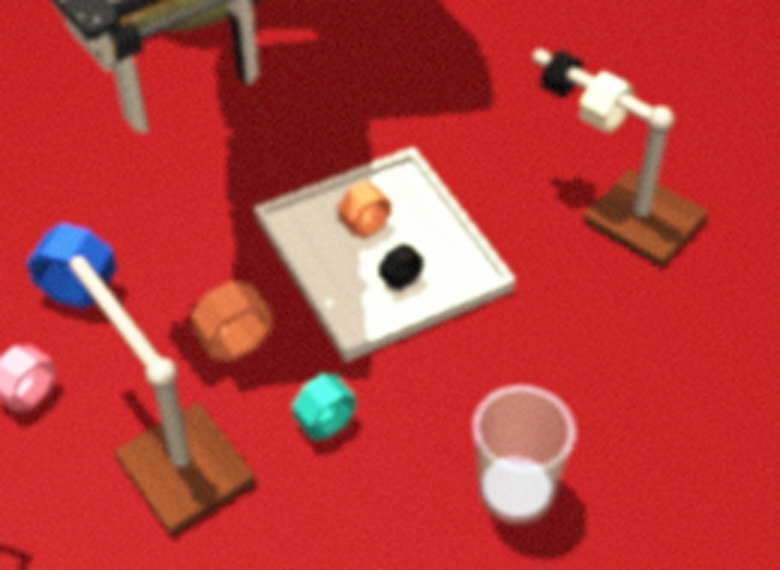

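View pics/t14.png

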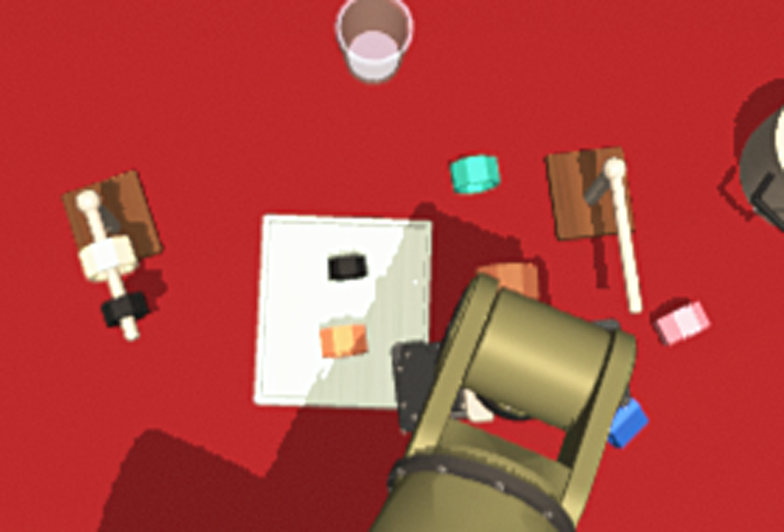

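Collar (401,266) and ring (364,208) both rest in the tray. The bar is empty, and the white ring with its collar is still on its own bar. The gripper touches nothing.

```bash
python3 -c "
from station import *
print(hand_in())"
```

```text
the job is handed in; nothing more can be done
None
```

The job is done and handed in at about 14.8 s of the 61 s allowed. I slid the black collar off the bar and set it in the tray, then did the same with the copper ring. The ring sits about 75 mm from the collar, and I let go of each only after it touched the tray floor (about 7 N for the collar, 2.5 N for the ring).

**Last checks:** The scene and top pictures show both pieces lying flat in the tray. Their measured positions are collar (0.560, -0.018) and ring (0.483, -0.016). The copper stand's bar is empty, and the white ring and its collar are still on their own bar. The loose rings look undisturbed. The gripper is open, clear of everything, and the wrist force is near zero.

**Disagreements:**
- **Camera offset:** before the first grasp, the top and scene cameras differed by about 5 mm along x. I used the wrist camera to settle the grasp positions.
- **Ring grip force:** there was a brief 6 N vertical force when the jaws closed on the ring, gone once I raised it off the bar.

No check failed.

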